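# Angle a stretcher bar past the post into the jig bay

## Robot

A 6-joint arm with a two-finger parallel gripper is mounted at the origin on the work surface. World frame = base frame: x ahead of the robot, y to its left, z up, the work surface at z = 0. Lengths are in m, angles in rad, forces in N, time in s.
With the tool pointing down it reaches from about 0.3 to 0.85 m from the base axis. Payload 5.4 kg.
Tool frame: the origin (TCP) lies at the very end of the fingers, on their centre line; the grasp point (between the pads) lies 19 mm behind it; y points along the fingers, z is the direction in which the jaws open and shut, and the axes are right-handed (so a half turn about y gives the same grasp; the last joint's range is limited). The gripper opens to 85 mm and grips with 20 to 120 N. Pads are 22 mm wide; open, the fingers measure 114 mm over their backs; the gripper's body (76 mm by 85 mm) begins 54 mm behind the grasp point. The pads swing forward as they close: fully open they stand 13 mm farther back than shut.
Start: joints at [-1.401, 0.158, 1.597, -0, 1.386, -0.21], TCP at [0.213, -0.534, 0.231] pointing down, gripper open.
Joint ranges: [-2.91, 2.91], [-0.94, 2.29], [0.18, 2.7], [-1.29, 4.43], [0.17, 2.64], [-3, 3]. Speed limits (rad/s): [2.57, 2.57, 3.14, 3.14, 3.14, 3.14].

## Interface

Orientations are given as a unit quaternion [w, x, y, z].
In Python, from rig import env, viewer gives the robot as it stands.
- The arm moves only by the tool drive_tool, never from a script. Its argument "moves" is a list of rows, each a list of 3 entries, a list of its own where there are three numbers: the shift along the tool's x, y, z in cm, then the turn, a rotation vector about the tool's x, y, z in rad, then the gripper command: -1 is fully open, 1 is shut, values between are in proportion. A call has 1 to 5 rows; each row is the pose to reach, as a shift and turn from the pose commanded when the call began, along the tool's axes at that moment; what a row does not reach only later rows make up. A row lasts 1/12 s, in which the tool goes at most 41.7 mm and 7.16 degrees, less where a joint would pass 70% of its speed; a pose out of reach is approached as far as the arm can. A call with a gripper value outside its range is refused whole. The fingers move at their own pace and stop on an object; the grip force is fixed at half the most. Time passes only in rows, so rows that repeat a pose let the fingers close. It gives the time, the measured TCP pose, the force and the opening at its end, in the units of the state.
- env.get_obs(): the state, without advancing time (a new reading comes with each control period).
- viewer.snapshot(name): name is "side" or "top"; returns a dict with "frame" (384x512x3 uint8, red, green, blue), "fx", "fy", "cx", "cy" (pixels), "dist" ([k1, k2, p1, p2, k3] as OpenCV has them; the pictures are not rectified), "extrinsics" (4x4, takes a point from camera to world coordinates). Camera axes: x right, y down, z forward; pixel columns grow to the right and rows downward; lengths in m; the calibration is good to about 2 mm. A picture is of the moment at which its call begins. There is no depth.
- env.close_job(): hands the job in, once; it reports no verdict.
The state is a dict: "clock": time; "joint_pos": joint angles; "qd": joint speeds; "tau": joint torques, N m; "ee_pos": TCP position; "ee_rot": TCP orientation; "ft_force": force on the tool from outside, world axes, zero at the start; "torque": the same for the moment, N m; "finger_gap": opening from 0.0 (shut) to 1.0 (fully open).
Only numpy, scipy, OpenCV 4.12 (cv2) and the standard library are available. Lean on these libraries where they do the work, as an engineer would, in place of code of your own. Each camera call takes 0.05 s, during which the arm holds its last target.

## Task

Push the loose pine stretcher bar across the bench into the three-sided wooden bay: get one end into the bay while the other is still out in front of the steel post, then push the ends round so the bar angles past the post and finishes flat on the bench with its long side fully home along the bay's back fence. Just push it along the bench with the fingertips: never pick it up or tip it, and leave the other things on the bench where they are.

Things in the scene. Friction and masses are not known exactly. Their poses are not given: they have to be found in the camera images.
- bar: Loose pine stretcher bar, plain straight rectangular length 220 x 36 x 20 mm (20 mm tall as it lies), about 90 g, both ends alike. Origin at the centre of its underside; x along its length, y across its width, z up. It starts out in front of the bay, pointing roughly into it. It slides freely on the bench; pushed sideways near one end it turns about a point some 155 mm from that end. It is light: a finger that still presses on it while rising can drag it up.
- bar_a (a point): Centre of the bar's end face at its +x end, 110 mm from the middle, half-way up (10 mm over the bench).
- bar_b (a point): Centre of the bar's end face at its -x end, 110 mm from the middle, half-way up.
- bay: Wooden bay fixed to the bench (no floor of its own): a back fence and two side cheeks, all 20 mm thick and 40 mm tall, open at the mouth. Origin on the bench at the middle of the mouth; x points straight into the bay, y along the mouth, z up. The inner face of the back fence is at x = +80 mm (so with the bar home the centre line of the bar is at x = 62 mm); the inner faces of the cheeks are at y = +130 and -130 mm, running from x = 0 (mouth) to x = 80 mm.
- post_top (a point): Centre of the top of the fixed round steel post, 22 mm in diameter, 60 mm tall, standing upright on the bench before the mouth. In the bay's frame its axis is at x = -90 mm and at either y = +90 or -90 mm (it differs between starts); the other place has just a flat brass socket ring, flush with the bench, that obstructs nothing.
- paint_pot: Bystander, loose: squat round paint jar, 54 mm across, 55 mm tall. Leave it alone. Origin at its underside.
- paint_bottle: Bystander, loose: slim paint bottle, 42 mm across, 105 mm tall. Leave it alone. Origin at its underside.
- staple_tin: Bystander, loose: small flat steel tin, 60 x 35 x 27 mm. Leave it alone. Origin at its underside.
- brush: Bystander, loose: paint brush lying flat, 190 mm long. Leave it alone. Origin at its underside.
- palette_knife: Bystander, loose: palette knife lying flat, 200 mm long. Leave it alone. Origin at its underside.
- tack_hammer: Bystander, loose: small hammer lying flat, 220 mm long. Leave it alone. Origin at its underside.
- primer_can: Bystander, loose: metal can, 72 mm across, 85 mm tall. Leave it alone. Origin at its underside.
Mind the look-alikes: they are no part of the job. What is shaped like the bar but green is not meant.

How it is judged:
On the way:
1. one end of the bar is inside the bay while its other end is still out in front of the post (((x of bar_a in the frame of bay above 0.02 m and y of bar_a in the frame of bay between -0.13 and 0.13 m and x of bar_b in the frame of bay below -0.09 m) or (x of bar_b in the frame of bay above 0.02 m and y of bar_b in the frame of bay between -0.13 and 0.13 m and x of bar_a in the frame of bay below -0.09 m))), for 0.1 s.
At the end, for the whole second after the job is handed in: The bar lies flat on the bench, at rest, between the cheeks, long side along the back fence: both ends within 7 mm of touching the fence and the bar parallel to it within 0.06 rad (x of each of bar_a, bar_b in the frame of bay above 0.055 m and y of bar_a in the frame of bay between -0.135 and 0.135 m and y of bar_b in the frame of bay between -0.135 and 0.135 m and angle between the x axis of bar and the y axis of bay, either way round below 0.06 rad and angle between bar's own z axis and vertical below 0.06 rad and height (world z) of bar below 0.004 m and linear speed of bar below 0.01 m/s and angular speed of bar below 0.05 rad/s).
It fails at once if the bar is lifted (its underside more than 8 mm off the bench) (height (world z) of bar above 0.008 m).
It fails at once if the bar is tipped by more than 0.25 rad (angle between bar's own z axis and vertical above 0.25 rad).
It fails at once if a bystander is moved by more than 25 mm (distance of any of paint_pot, paint_bottle, staple_tin, brush, palette_knife, tack_hammer, primer_can from where it was at the start of the episode above 0.025 m).
It also fails if it takes over 72 s, if anything falls off the work surface, if the arm or the gripper's body presses on something with over 40 N, if the wrist force passes 120 N, or if a joint passes its speed limit or range.

## Working session

There is one attempt and no reset: what is moved stays moved. The work goes in short steps, Python scripts to look and compute and a tool call to move; the robot and the scene stay as the last step left them, time stands still between calls to the robot, and variables do not carry over. Pictures are saved under pics/ and viewed, and the job is handed in when it is done.

Besides the shell and the picture viewer there is one more tool, called after ">>>" as name(argument=value, ...) on one line, values as JSON. drive_tool: Moves the arm, as the interface text tells. Its arguments: {"type":"object","properties":{"moves":{"type":"array","items":{"type":"array"}}},"required":["moves"]}

```bash
ls; mkdir -p pics; python3 - <<'E'
from rig import env, viewer
import cv2,json,numpy as np
o=env.get_obs()
for k in o: print(k,np.round(o[k],3))
for n in ["top","side"]:
    s=viewer.snapshot(n)
    f=s.pop("frame"); cv2.imwrite(f"pics/{n}0.png",cv2.resize(f[:,:,::-1],(800,600),interpolation=cv2.INTER_CUBIC))
    cv2.imwrite(f"pics/raw_{n}0.png",f[:,:,::-1])
    print({k:np.round(v,4).tolist() for k,v in s.items()})
E
```

```text
pics
clock 0.0
joint_pos [-1.401  0.159  1.598  0.     1.386 -0.21 ]
qd [-0.     0.001 -0.    -0.003 -0.001 -0.001]
tau [-1.0000e-03 -3.9600e+01 -3.3144e+01 -0.0000e+00  8.0000e-03 -0.0000e+00]
ee_pos [ 0.213 -0.533  0.23 ]
ee_rot [ 0.133 -0.133  0.695 -0.694]
ft_force [ 0.1   -0.931 -1.011]
torque [-0.036 -0.004  0.014]
finger_gap 0.999
{'fx': 382.2716, 'fy': 382.2716, 'cx': 248.8065, 'cy': 189.9466, 'dist': [-0.1089, 0.0, 0.0, 0.0, 0.0], 'extrinsics': [[-0.0267, -0.9857, 0.1666, 0.2837], [-0.9995, 0.0293, 0.0134, 0.0104], [-0.0181, -0.1661, -0.9859, 1.1496], [0.0, 0.0, 0.0, 1.0]]}
{'fx': 412.9293, 'fy': 412.9293, 'cx': 256.784, 'cy': 199.9852, 'dist': [-0.0117, 0.0, 0.0, 0.0, 0.0], 'extrinsics': [[0.9317, -0.194, 0.3071, 0.072], [-0.3631, -0.4734, 0.8025, -1.0386], [-0.0103, -0.8592, -0.5115, 0.7406], [0.0, 0.0, 0.0, 1.0]]}
```

View pics/top0.png

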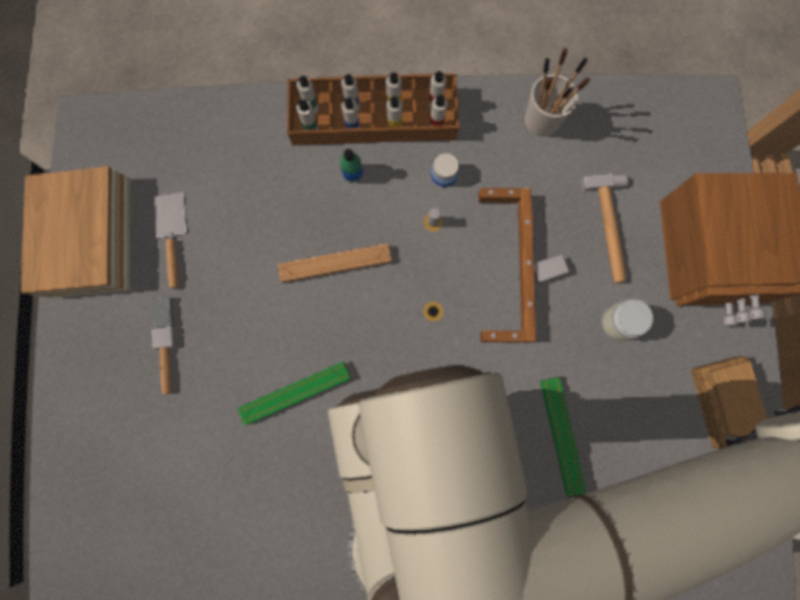

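View pics/side0.png

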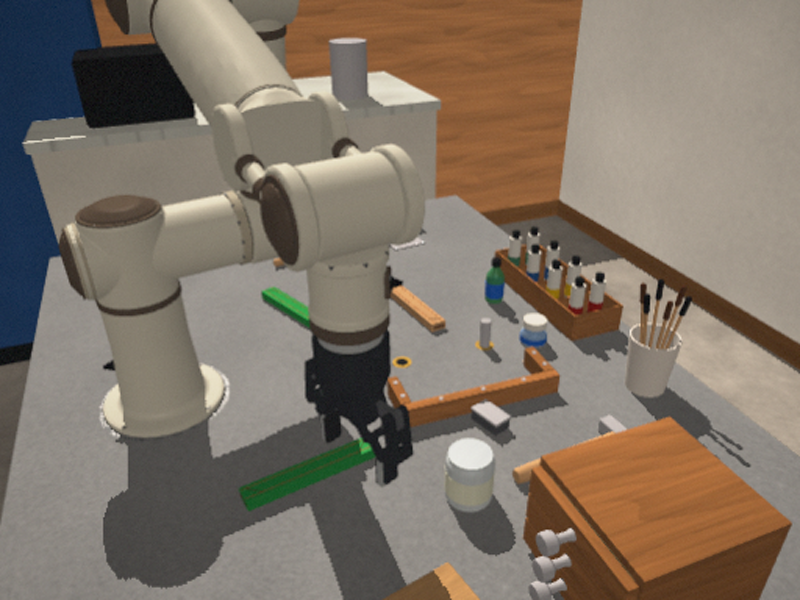

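The top view shows the bar at about (278–392, 250–270), the bay with its mouth facing left, around (480–535, 190–340), and the post at (433, 215). The brass ring is at (433, 311). I'll measure these in an enlarged crop.

```bash
cat > h.py <<'E'
import numpy as np,cv2
def px2w(s,uv,z):
    K=np.array([[s["fx"],0,s["cx"]],[0,s["fy"],s["cy"]],[0,0,1.]])
    p=cv2.undistortPoints(np.array(uv,float).reshape(-1,1,2),K,np.array(s["dist"],float)).reshape(-1,2)
    T=np.array(s["extrinsics"]); d=np.c_[p,np.ones(len(p))]@T[:3,:3].T; o=T[:3,3]
    z=np.broadcast_to(np.array(z,float),(len(p),))
    return o+d*((z-o[2])/d[:,2])[:,None]
def w2px(s,P):
    K=np.array([[s["fx"],0,s["cx"]],[0,s["fy"],s["cy"]],[0,0,1.]])
    T=np.linalg.inv(np.array(s["extrinsics"]))
    r,_=cv2.Rodrigues(T[:3,:3]); return cv2.projectPoints(np.array(P,float).reshape(-1,1,3),r,T[:3,3],K,np.array(s["dist"],float))[0].reshape(-1,2)
def crop(s,x0,y0,w,h,k,name):
    f=s["frame"][y0:y0+h,x0:x0+w,::-1]; cv2.imwrite(name,cv2.resize(f,None,fx=k,fy=k,interpolation=cv2.INTER_CUBIC))
E
python3 - <<'E'
from rig import env, viewer
from h import *
s=viewer.snapshot("top")
crop(s,170,100,190,130,4,"pics/c1.png")
E
```

```text
(no output)
```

View pics/c1.png

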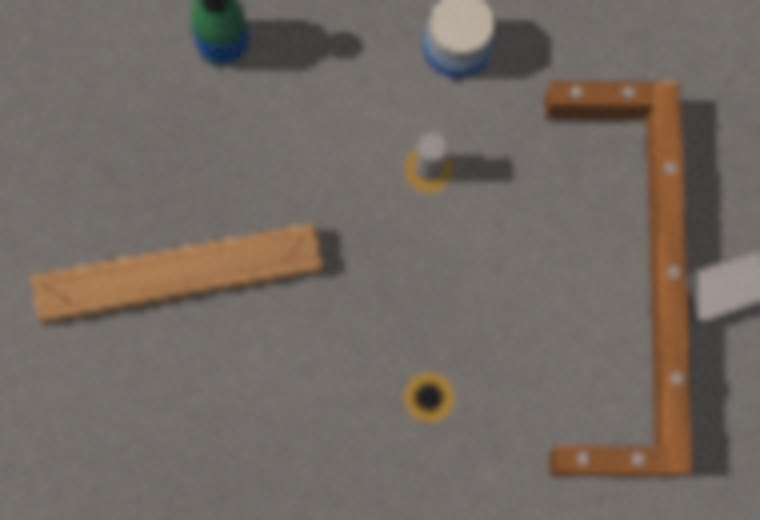

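```bash
python3 - <<'E'
from rig import env, viewer
from h import *
s=viewer.snapshot("top")
L={"b1":(32,276,.02),"b2":(312,225,.02),"b3":(322,269,.02),"b4":(41,321,.02),"backU":(679,82,.04),"backL":(691,473,.04),"UfrontOut":(547,82,.04),"UfrontIn":(547,108,.04),"LfrontIn":(551,448,.04),"LfrontOut":(551,474,.04),"ring":(428,397,0),"postb":(428,168,0),"postt":(432,142,.06)}
for k,(u,v,z) in L.items(): print(k,np.round(px2w(s,[(170+u/4-.37,100+v/4-.37)],z)[0],4))
E
```

```text
b1 [0.5468 0.2409 0.02  ]
b2 [0.5798 0.0265 0.02  ]
b3 [0.5452 0.0198 0.02  ]
b4 [0.5116 0.2338 0.02  ]
backU [ 0.6791 -0.257   0.04  ]
backL [ 0.3804 -0.2452  0.04  ]
UfrontOut [ 0.6817 -0.1558  0.04  ]
UfrontIn [ 0.6609 -0.1546  0.04  ]
LfrontIn [ 0.4019 -0.1437  0.04  ]
LfrontOut [ 0.3829 -0.1427  0.04  ]
ring [ 0.4479 -0.0577  0.    ]
postb [ 0.6281 -0.0649  0.    ]
postt [ 0.6301 -0.0647  0.06  ]
```

```bash
cat >> h.py <<'E'
from scipy.spatial.transform import Rotation as R
def tool(o): q=o["ee_rot"]; return R.from_quat([q[1],q[2],q[3],q[0]])
A=0.041; EX=np.array([-np.sin(A),-np.cos(A),0]); EY=np.array([np.cos(A),-np.sin(A),0]); O=np.array([.5332,-.150,0])
def bay(P): d=np.asarray(P)-O; return np.stack([d@EX,d@EY,d[...,2]],-1)
def wor(p): p=np.asarray(p,float); return O+p[...,0:1]*EX+p[...,1:2]*EY+p[...,2:3]*np.array([0,0,1.])
E
python3 - <<'E'
from rig import env
from h import *
o=env.get_obs(); print(np.round(tool(o).as_matrix(),3)); print(bay(o["ee_pos"]),bay([[.628,-.065,.06],[.5459,.1303,0]]))
print(wor([-.45,-.02,.2]))
E
```

```text
[[-0.929 -0.     0.371]
 [-0.371  0.001 -0.929]
 [-0.    -1.    -0.001]]
[ 0.39644081 -0.30412365  0.23068381] [[-0.08881428  0.09123631  0.06      ]
 [-0.28058499  0.00120025  0.        ]]
[0.53166164 0.3004416  0.2       ]
```

```bash
cat >> h.py <<'E'
def go(o,p,yaw=None):
    "p bay-frame TCP target, yaw: bay-frame angle of tool z axis. prints shift cm, turn about tool y"
    Rm=tool(o).as_matrix(); w=wor(p); d=Rm.T@(w-np.array(o["ee_pos"]))
    b=bay(o["ee_pos"]); zc=np.array([Rm[:,2]@EX,Rm[:,2]@EY]); cy=np.arctan2(zc[1],zc[0])
    print("t",round(o["clock"],2),"at bay",np.round(b,4),"zyaw",round(cy,3),"down",np.round(Rm[2],3),"F",np.round(o["ft_force"],1),"gap",round(o["finger_gap"],3),"->cm",np.round(d*100,2), end=" ")
    if yaw is not None:
        dy=(yaw-cy+np.pi)%(2*np.pi)-np.pi; print("turn y",round(-dy,3),end="")
    print()
E
python3 - <<'E'
from rig import env
from h import *
go(env.get_obs(),[-.435,-.029,.15],np.pi/2+.194)
E
```

```text
t 0.2 at bay [ 0.3964 -0.3041  0.2307] zyaw 0.421 down [-0.    -1.    -0.001] F [-0.5  1.7  0. ] gap 0.999 ->cm [-59.07   8.16 -64.64] turn y -1.344
```

>>> drive_tool(moves=[[[-59, 0, -64.6], [0, -0.6, 0], -1], [[-59, 0, -64.6], [0, -0.6, 0], -1], [[-59, 0, -64.6], [0, -0.6, 0], -1], [[-59, 0, -64.6], [0, -0.6, 0], -1], [[-59, 0, -64.6], [0, -0.6, 0], -1]])

```text
clock: 0.62
ee_pos: [0.2868, -0.3371, 0.231]
ee_rot: [0.334, -0.334, 0.623, -0.623]
ft_force: [1.2, 0.8, -0.2]
finger_gap: 0.997
```

```bash
python3 - <<'E'
from rig import env
from h import *
go(env.get_obs(),[-.435,-.029,.15],np.pi/2+.194)
E
```

```text
t 0.62 at bay [ 0.1971 -0.2385  0.231 ] zyaw 1.026 down [-0. -1. -0.] F [ 1.2  0.8 -0.2] gap 0.997 ->cm [-64.91   8.12 -14.83] turn y -0.739
```

>>> drive_tool(moves=[[[-65, 0, -15], [0, -0.4, 0], -1], [[-65, 0, -15], [0, -0.4, 0], -1], [[-65, 0, -15], [0, -0.4, 0], -1], [[-65, 0, -15], [0, -0.4, 0], -1], [[-65, 0, -15], [0, -0.4, 0], -1]])

```text
clock: 1.03
ee_pos: [0.3609, -0.1425, 0.2314]
ee_rot: [-0.45, 0.45, -0.545, 0.546]
ft_force: [0.2, -1.1, -0.4]
finger_gap: 0.998
```

```bash
python3 - <<'E'
from rig import env
from h import *
go(env.get_obs(),[-.435,-.029,.15],np.pi/2+.194)
E
```

```text
t 1.03 at bay [-0.0005 -0.1724  0.2314] zyaw 1.421 down [ 0.    -1.     0.001] F [ 0.2 -1.1 -0.4] gap 0.998 ->cm [-45.11   8.13   7.71] turn y -0.343
```

>>> drive_tool(moves=[[[-45, 0, 7.7], [0, -0.34, 0], -0.5], [[-45, 0, 7.7], [0, -0.34, 0], -0.5], [[-45, 0, 7.7], [0, -0.34, 0], -0.5], [[-45, 0, 7.7], [0, -0.34, 0], -0.5], [[-45, 0, 7.7], [0, -0.34, 0], -0.5]])

```text
clock: 1.45
ee_pos: [0.4345, 0.0528, 0.2314]
ee_rot: [0.536, -0.536, 0.461, -0.461]
ft_force: [0.5, -0.6, -0.4]
finger_gap: 0.753
```

```bash
python3 - <<'E'
from rig import env
from h import *
go(env.get_obs(),[-.435,-.029,.15],np.pi/2+.194)
E
```

```text
t 1.45 at bay [-0.1986 -0.1069  0.2314] zyaw 1.761 down [ 0.    -1.     0.001] F [ 0.5 -0.6 -0.4] gap 0.753 ->cm [-21.74   8.14  12.13] turn y -0.003
```

>>> drive_tool(moves=[[[-3.5, 0, 2], [0, 0, 0], 0.4], [[-7, 0, 4], [0, 0, 0], 0.4], [[-11, 0, 6.2], [0, 0, 0], 0.4], [[-15, 0, 8.4], [0, 0, 0], 0.4], [[-18.5, 0, 10.4], [0, 0, 0], 0.4]])

```text
clock: 1.87
ee_pos: [0.5074, 0.2451, 0.231]
ee_rot: [-0.536, 0.536, -0.461, 0.461]
ft_force: [0.4, -0.3, 0.5]
finger_gap: 0.3
```

>>> drive_tool(moves=[[[-3.3, 3, 1.8], [0, 0, 0], 0.4], [[-3.3, 6, 1.8], [0, 0, 0], 0.4], [[-3.3, 8, 1.8], [0, 0, 0], 0.4], [[-3.3, 8, 1.8], [0, 0, 0], 0.4]])

```text
clock: 2.2
ee_pos: [0.5163, 0.2777, 0.1451]
ee_rot: [-0.533, 0.539, -0.463, 0.459]
ft_force: [-0.2, -0.6, -1.4]
finger_gap: 0.299
```

```bash
python3 - <<'E'
from rig import env, viewer
from h import *
s=viewer.snapshot("side");cv2.imwrite("pics/s1.png",cv2.resize(s["frame"][:,:,::-1],(800,600)))
s=viewer.snapshot("top"); crop(s,120,80,190,150,4,"pics/c2.png")
go(env.get_obs(),[-.435,-.029,.012],np.pi/2+.194)
E
```

```text
t 2.3 at bay [-0.427 -0.031  0.151] zyaw 1.761 down [ 0.    -1.    -0.002] F [-0.2 -0.5  0.7] gap 0.298 ->cm [-0.76 13.9   0.37] turn y -0.004
```

View pics/c2.png

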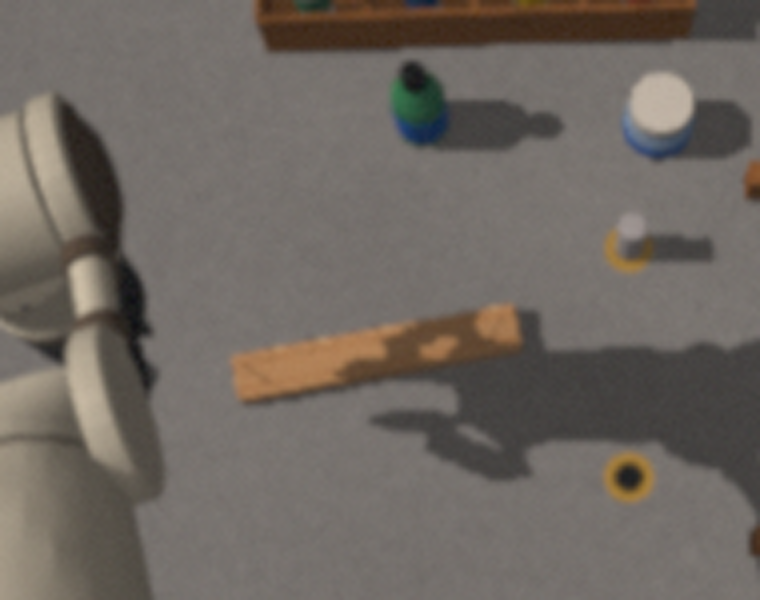

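View pics/s1.png

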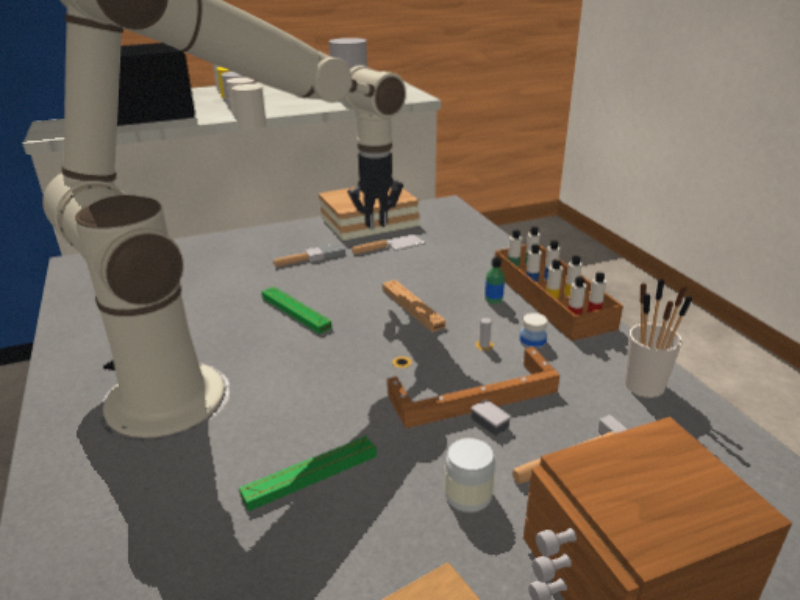

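The top view shows the bar unmoved, its near end at crop (232–242, 355–403), with the gripper left of it. In the side view the fingers hang behind the bar, clear of everything. I'll descend behind the bar's end.

>>> drive_tool(moves=[[[-0.8, 4, 0.4], [0, 0, 0], 0.4], [[-0.8, 8, 0.4], [0, 0, 0], 0.4], [[-0.8, 12, 0.4], [0, 0, 0], 0.4], [[-0.8, 13.9, 0.4], [0, 0, 0], 0.4], [[-0.8, 14.4, 0.4], [0, 0, 0], 0.4]])

```text
clock: 2.72
ee_pos: [0.5214, 0.2855, 0.0052]
ee_rot: [-0.534, 0.537, -0.462, 0.461]
ft_force: [0.4, 0.2, -0.8]
finger_gap: 0.3
```

```bash
python3 - <<'E'
from rig import env, viewer
from h import *
s=viewer.snapshot("side");crop(s,190,80,120,140,5,"pics/s2.png")
go(env.get_obs(),[-.435,-.029,.006],np.pi/2+.194)
E
```

```text
t 2.77 at bay [-0.4351 -0.0285  0.0066] zyaw 1.76 down [ 0.    -1.    -0.002] F [-1.  -0.4 -0.5] gap 0.299 ->cm [-0.    0.06 -0.05] turn y -0.005
```

View pics/s2.png

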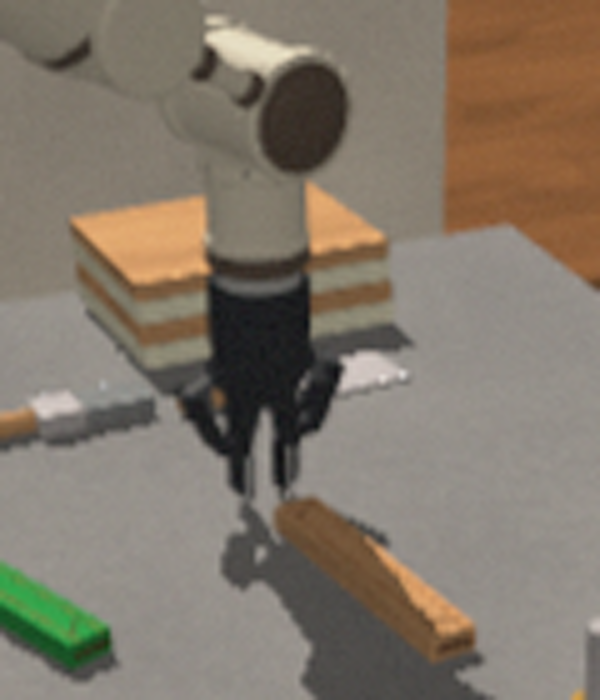

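The fingertips are behind the bar's end and in line with it: tips at (265, 500), bar end at (295, 505). I'll push along tool +x.

>>> drive_tool(moves=[[[1.5, 0, 0], [0, 0, 0], 0.4], [[2.5, 0, 0], [0, 0, 0], 0.4], [[3.5, 0, 0], [0, 0, 0], 0.4], [[4.5, 0, 0], [0, 0, 0], 0.4], [[5.5, 0, 0], [0, 0, 0], 0.4]])

```text
clock: 3.18
ee_pos: [0.5326, 0.2316, 0.0091]
ee_rot: [0.537, -0.535, 0.461, -0.462]
ft_force: [0.7, 1.3, 1.6]
finger_gap: 0.298
```

>>> drive_tool(moves=[[[1, 0, 0], [0, 0, 0], 0.4], [[2, 0, 0], [0, 0, 0], 0.4], [[3, 0, 0], [0, 0, 0], 0.4], [[4, 0, 0], [0, 0, 0], 0.4], [[5, 0, 0], [0, 0, 0], 0.4]])

```text
clock: 3.6
ee_pos: [0.5386, 0.1817, 0.0072]
ee_rot: [-0.536, 0.536, -0.462, 0.461]
ft_force: [-0.3, 1.6, 0.4]
finger_gap: 0.296
```

```bash
python3 - <<'E'
from rig import env, viewer
from h import *
s=viewer.snapshot("side");crop(s,190,80,200,150,4,"pics/s3.png")
s=viewer.snapshot("top");crop(s,170,100,190,130,4,"pics/c3.png")
go(env.get_obs(),[-.435,-.029,.006],np.pi/2+.194)
E
```

```text
t 3.7 at bay [-0.3309 -0.008   0.0071] zyaw 1.759 down [ 0.001 -1.    -0.   ] F [ 0.  -0.   0.4] gap 0.297 ->cm [-10.61   0.11  -0.11] turn y -0.006
```

View pics/c3.png

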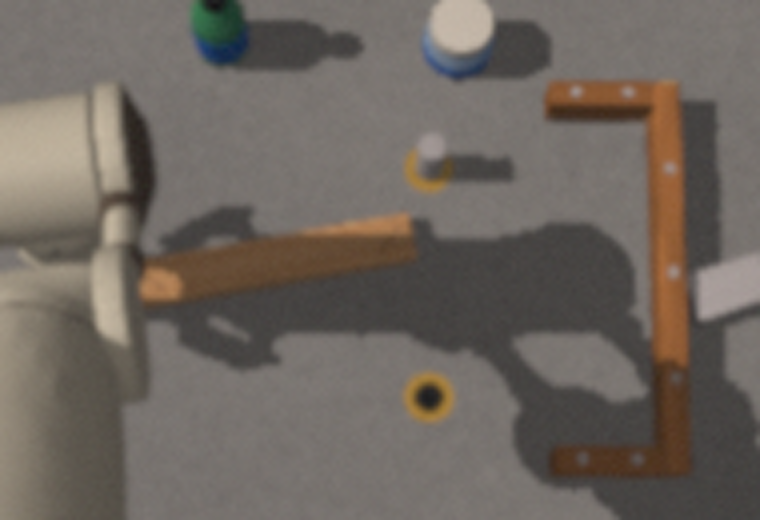

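View pics/s3.png

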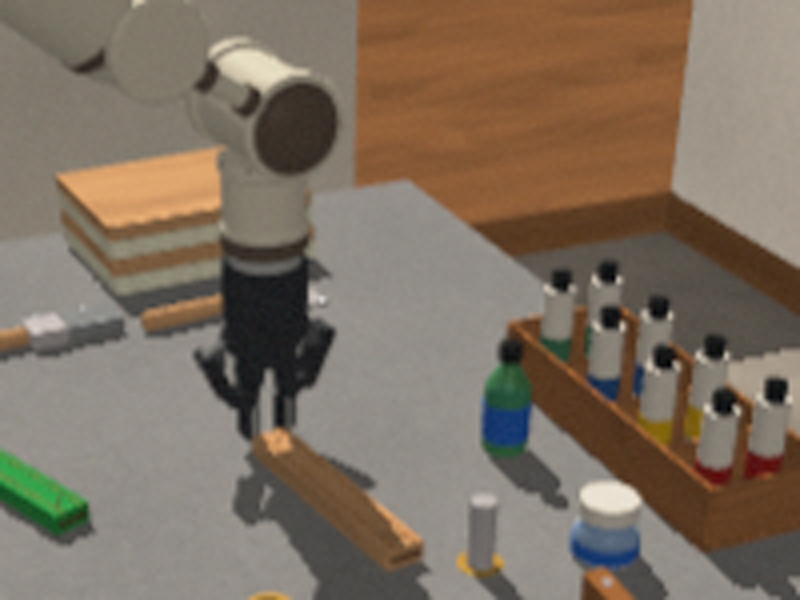

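The bar slid about 72 mm along its own axis. Its front end is now at crop (410–414, 213–258), the angle is unchanged, and it clears the post at (430, 165). I'll carry on.

>>> drive_tool(moves=[[[1, 0, 0], [0, 0, 0], 0.4], [[2, 0, 0], [0, 0, 0], 0.4], [[3, 0, 0], [0, 0, 0], 0.4], [[4, 0, 0], [0, 0, 0], 0.4], [[5, 0, 0], [0, 0, 0], 0.4]])

```text
clock: 4.12
ee_pos: [0.546, 0.1322, 0.0072]
ee_rot: [-0.536, 0.536, -0.461, 0.461]
ft_force: [0.2, 0.5, -0.0]
finger_gap: 0.294
```

>>> drive_tool(moves=[[[1, 0, 0], [0, 0, 0], 0.4], [[2, 0, 0], [0, 0, 0], 0.4], [[3, 0, 0], [0, 0, 0], 0.4], [[4, 0, 0], [0, 0, 0], 0.4], [[5, 0, 0], [0, 0, 0], 0.4]])

```text
clock: 4.53
ee_pos: [0.5535, 0.0828, 0.0073]
ee_rot: [-0.536, 0.536, -0.461, 0.461]
ft_force: [-0.6, 1.2, -0.8]
finger_gap: 0.299
```

```bash
python3 - <<'E'
from rig import env, viewer
from h import *
s=viewer.snapshot("top");crop(s,170,100,190,130,4,"pics/c4.png")
go(env.get_obs(),[-.435,-.029,.006],np.pi/2+.194)
E
```

```text
t 4.58 at bay [-0.2319  0.0114  0.0074] zyaw 1.76 down [ 0.001 -1.     0.   ] F [-0.2 -1.3 -0.3] gap 0.304 ->cm [-20.71   0.12  -0.15] turn y -0.005
```

View pics/c4.png

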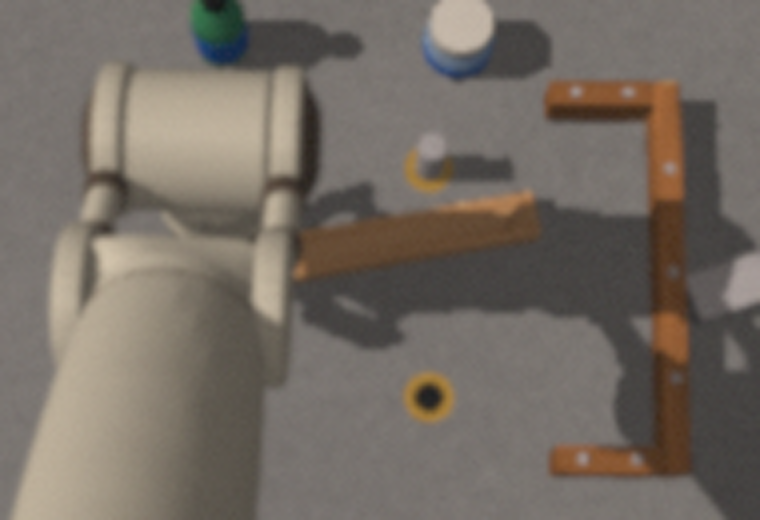

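The front end is now at crop (537, 215), just short of the mouth line at 549. The angle is holding.

>>> drive_tool(moves=[[[1, 0, 0], [0, 0, 0], 0.4], [[2, 0, 0], [0, 0, 0], 0.4], [[3, 0, 0], [0, 0, 0], 0.4], [[4, 0, 0], [0, 0, 0], 0.4], [[5, 0, 0], [0, 0, 0], 0.4]])

```text
clock: 5.0
ee_pos: [0.561, 0.0335, 0.0074]
ee_rot: [0.536, -0.536, 0.461, -0.461]
ft_force: [-0.6, 1.3, -0.4]
finger_gap: 0.296
```

>>> drive_tool(moves=[[[0.7, 0, 0], [0, 0, 0], 0.4], [[0.7, 0, 0], [0, 0, 0], 0.4], [[0.7, 0, 0], [0, 0, 0], 0.4]])

```text
clock: 5.25
ee_pos: [0.5619, 0.027, 0.0073]
ee_rot: [-0.536, 0.536, -0.462, 0.462]
ft_force: [-0.6, -0.4, -0.1]
finger_gap: 0.301
```

```bash
python3 - <<'E'
from rig import env, viewer
from h import *
s=viewer.snapshot("top");crop(s,170,100,190,130,4,"pics/c5.png")
go(env.get_obs(),[-.435,-.029,.006],np.pi/2+.194)
E
```

```text
t 5.3 at bay [-0.1784  0.0213  0.0072] zyaw 1.76 down [-0. -1. -0.] F [0.7 0.2 1.1] gap 0.299 ->cm [-26.15   0.12  -0.1 ] turn y -0.004
```

View pics/c5.png

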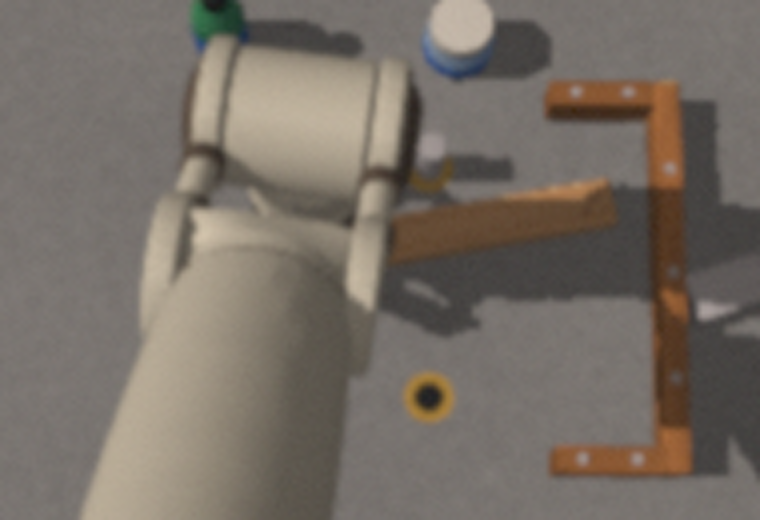

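```bash
python3 - <<'E'
from rig import env, viewer
from h import *
s=viewer.snapshot("top")
f=lambda u,v,z=.02: bay(px2w(s,[(170+u/4-.37,100+v/4-.37)],z)[0])[:2]
c=[f(604,181),f(615,224),f(390,264),f(392,217)]
print(np.round(c,4)); a=(c[0]+c[1])/2; e=(c[1]-c[2]); e/=np.linalg.norm(e); print("a",a,"dir",e,np.arctan2(e[1],e[0]),"b",a-.22*e)
go(env.get_obs(),list(a-.205*e)+[.07])
E
```

```text
[[ 0.0449  0.0767]
 [ 0.0526  0.0428]
 [-0.1187  0.0095]
 [-0.1174  0.0462]]
a [0.04879564 0.05971123] dir [0.98162807 0.19080445] 0.19198158463914608 b [-0.16716253  0.01773425]
t 5.35 at bay [-0.1787  0.0212  0.0072] zyaw 1.761 down [-0. -1. -0.] F [-0.   0.3 -0.1] gap 0.297 ->cm [ 2.56 -6.28 -0.56]
```

The front end is at crop (604–615, 181–224), which puts bar_a at bay x of about 0.049 and bar_b at about −0.167. So the "one end in" condition has been held. Next I'll back off, lift, and move to the post side of the outer end.

>>> drive_tool(moves=[[[-1.5, 0, 0], [0, 0, 0], 0.4], [[-1.5, -3, 0], [0, 0, 0], 1], [[-1.5, -6, 0], [0, 0, 0], 1], [[0, -6, 2.5], [0, 0, 0], 1], [[2.7, -6, 4.2], [0, 0, 0], 1]])

```text
clock: 5.77
ee_pos: [0.6096, 0.0092, 0.0703]
ee_rot: [0.538, -0.536, 0.459, -0.462]
ft_force: [0.9, -0.5, 0.0]
finger_gap: 0.001
```

>>> drive_tool(moves=[[[0, 0, 0], [0, 0, 0], 1], [[0, 3, 0], [0, 0, 0], 1], [[0, 5, 0], [0, 0, 0], 1], [[0, 5.9, 0], [0, 0, 0], 1], [[0, 5.9, 0], [0, 0, 0], 1]])

```text
clock: 6.18
ee_pos: [0.6046, 0.0079, 0.0052]
ee_rot: [-0.535, 0.537, -0.463, 0.459]
ft_force: [-1.4, -0.3, -1.9]
finger_gap: 0.005
```

```bash
python3 - <<'E'
from rig import env, viewer
from h import *
s=viewer.snapshot("side");crop(s,190,120,190,140,4,"pics/s6.png")
go(env.get_obs(),[-.12,-.03,.007])
E
```

```text
t 6.23 at bay [-0.1605  0.0664  0.0072] zyaw 1.761 down [-0.001 -1.    -0.003] F [ 0.5 -0.2  0.9] gap 0.001 ->cm [  2.15   0.05 -10.23]
```

View pics/s6.png

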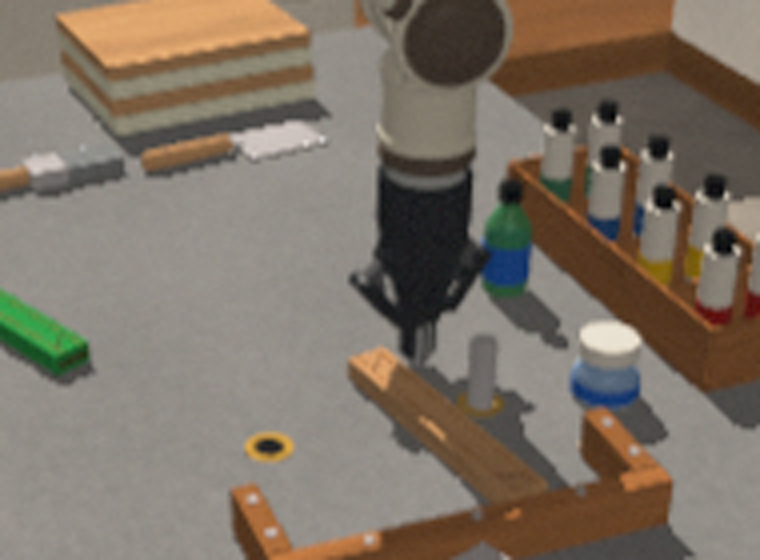

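The closed fingertips are at about (420, 350), on the post side of the bar's outer end and clear of the post at (482, 375). Now I'll swing that end round.

>>> drive_tool(moves=[[[0, 0, -1], [0, 0, 0], 1], [[0, 0, -2], [0, 0, 0], 1], [[0, 0, -3], [0, 0, 0], 1], [[0, 0, -4], [0, 0, 0], 1], [[0, 0, -5], [0, 0, 0], 1]])

```text
clock: 6.65
ee_pos: [0.5591, -0.0005, 0.0103]
ee_rot: [0.537, -0.535, 0.46, -0.462]
ft_force: [0.6, 0.0, 0.4]
finger_gap: -0.003
```

>>> drive_tool(moves=[[[0.1, 0, -1], [0, 0, 0], 1], [[0.2, 0, -2], [0, 0, 0], 1], [[0.3, 0, -3], [0, 0, 0], 1], [[0.5, 0, -3.8], [0, 0, 0], 1], [[0.5, 0, -3.8], [0, 0, 0], 1]])

```text
clock: 7.07
ee_pos: [0.521, -0.0113, 0.0095]
ee_rot: [0.536, -0.536, 0.461, -0.462]
ft_force: [0.0, 0.5, 0.2]
finger_gap: 0.002
```

```bash
python3 - <<'E'
from rig import env, viewer
from h import *
s=viewer.snapshot("side");crop(s,190,120,190,140,4,"pics/s7.png")
s=viewer.snapshot("top");crop(s,170,100,190,130,4,"pics/c7.png")
go(env.get_obs(),[-.12,-.03,.007])
E
```

```text
t 7.17 at bay [-0.1383 -0.0169  0.0093] zyaw 1.761 down [ 0.001 -1.     0.002] F [0.  0.3 1. ] gap -0.001 ->cm [ 1.55  0.22 -1.63]
```

View pics/s7.png

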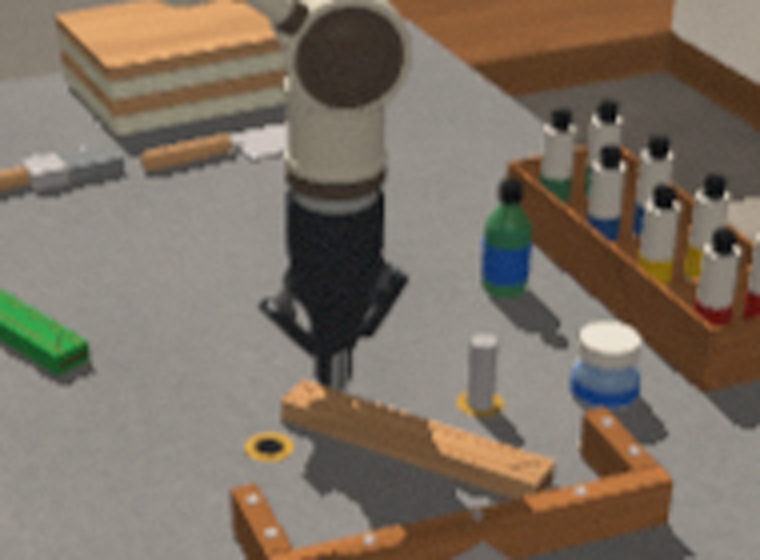

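View pics/c7.png

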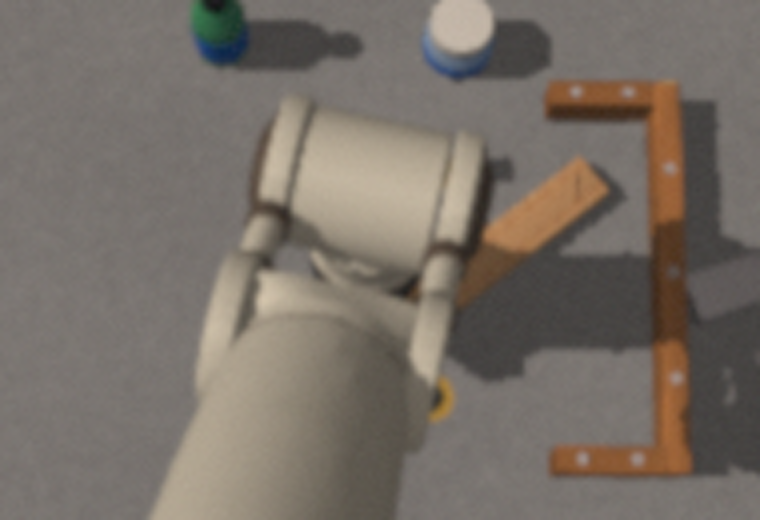

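The bar has turned to about 40° and its inner end is at crop (582–609, 155–190). It is well past the post and clear of the cheek. I'll keep swinging.

>>> drive_tool(moves=[[[0.5, 0, -0.8], [0, 0, 0], 1], [[1.0, 0, -1.6], [0, 0, 0], 1], [[1.6, 0, -2.4], [0, 0, 0], 1], [[2.3, 0, -3.1], [0, 0, 0], 1], [[3.0, 0, -3.8], [0, 0, 0], 1]])

```text
clock: 7.58
ee_pos: [0.487, -0.0471, 0.0081]
ee_rot: [-0.536, 0.536, -0.462, 0.461]
ft_force: [-0.3, 1.8, 0.5]
finger_gap: -0.004
```

```bash
python3 - <<'E'
from rig import env, viewer
from h import *
s=viewer.snapshot("side");crop(s,190,120,190,140,4,"pics/s8.png")
s=viewer.snapshot("top");crop(s,170,100,190,130,4,"pics/c8.png")
go(env.get_obs(),[-.12,-.03,.007])
E
```

```text
t 7.68 at bay [-0.1005 -0.0507  0.0079] zyaw 1.759 down [-0.    -1.    -0.001] F [ 0.9 -0.3  0.3] gap -0.002 ->cm [-1.53  0.09  2.4 ]
```

View pics/s8.png

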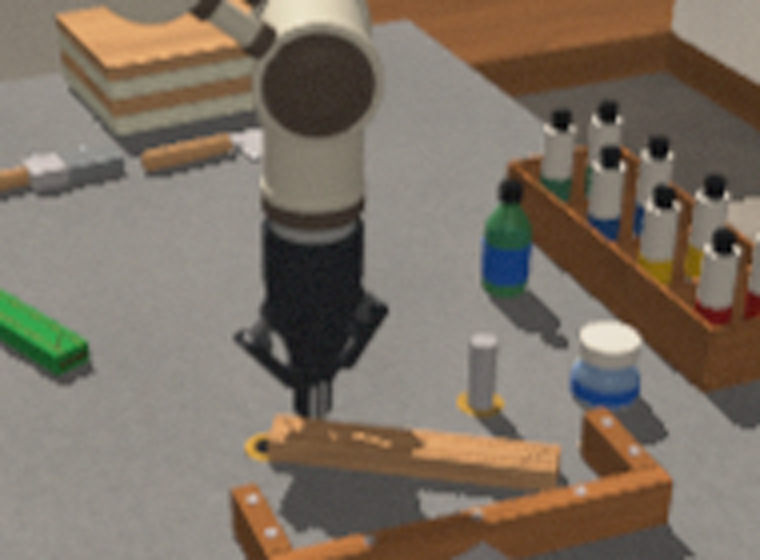

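View pics/c8.png

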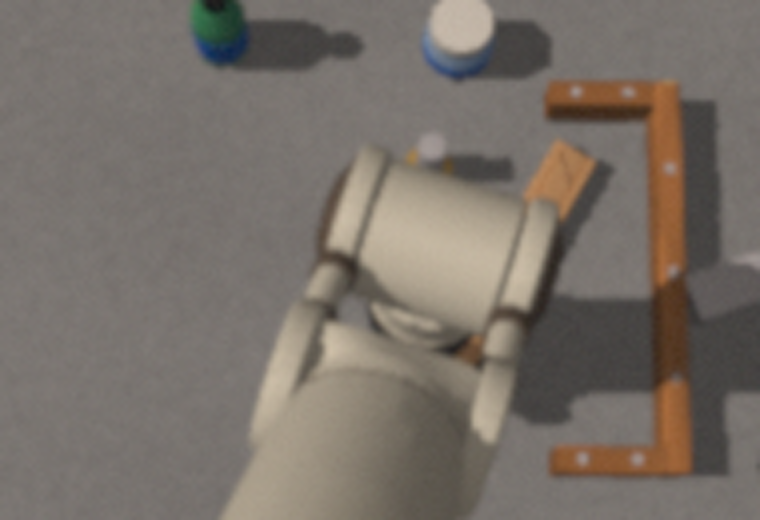

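```bash
cat >> h.py <<'E'
def barfrom(s,p1,p2,o=(170,100),k=4):
    "p1: a-corner on -x bay side, p2: a corner on +x side (crop px)"
    f=lambda p: bay(px2w(s,[(o[0]+p[0]/k-.37,o[1]+p[1]/k-.37)],.02)[0])[:2]
    c1,c2=f(p1),f(p2); a=(c1+c2)/2; w=c2-c1; w/=np.linalg.norm(w); d=np.array([-w[1],w[0]])
    print("a",np.round(a,4),"ang",round(np.arctan2(d[1],d[0]),3),"b",np.round(a-.22*d,4),"w",np.linalg.norm(c2-c1))
E
python3 - <<'E'
from rig import viewer
from h import *
s=viewer.snapshot("top"); barfrom(s,(560,140),(597,162))
E
```

```text
a [0.0258 0.1003] ang 1.022 b [-0.0889 -0.0874] w 0.03305662885755708
```

The inner end is at crop (560–597, 140–162), and I get an angle of about 1.02 rad with the centre near y = 0.006. It is well centred. I'll swing a bit further, heading more into the bay.

>>> drive_tool(moves=[[[0.8, 0, -0.6], [0, 0, 0], 1], [[1.6, 0, -1.15], [0, 0, 0], 1], [[2.4, 0, -1.6], [0, 0, 0], 1], [[3.2, 0, -1.9], [0, 0, 0], 1], [[3.9, 0, -2.1], [0, 0, 0], 1]])

```text
clock: 8.15
ee_pos: [0.4726, -0.089, 0.0082]
ee_rot: [-0.536, 0.536, -0.462, 0.461]
ft_force: [0.3, 0.5, -1.0]
finger_gap: 0.001
```

```bash
python3 - <<'E'
from rig import env, viewer
from h import *
s=viewer.snapshot("side");crop(s,190,120,190,140,4,"pics/s9.png")
s=viewer.snapshot("top");crop(s,170,100,190,130,4,"pics/c9.png")
go(env.get_obs(),[-.12,-.03,.007])
E
```

```text
t 8.25 at bay [-0.0581 -0.0624  0.0085] zyaw 1.759 down [ 0.001 -1.     0.001] F [ 0.4 -0.5  0.8] gap -0.001 ->cm [-5.47  0.15  4.35]
```

View pics/s9.png

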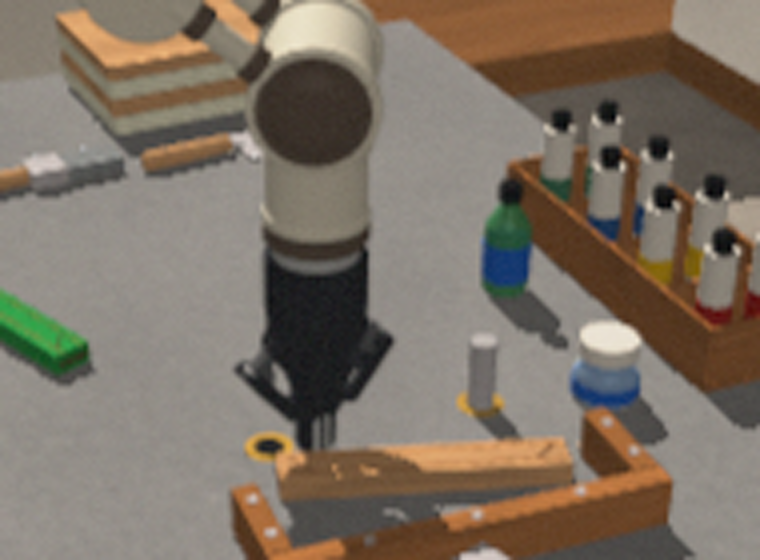

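View pics/c9.png

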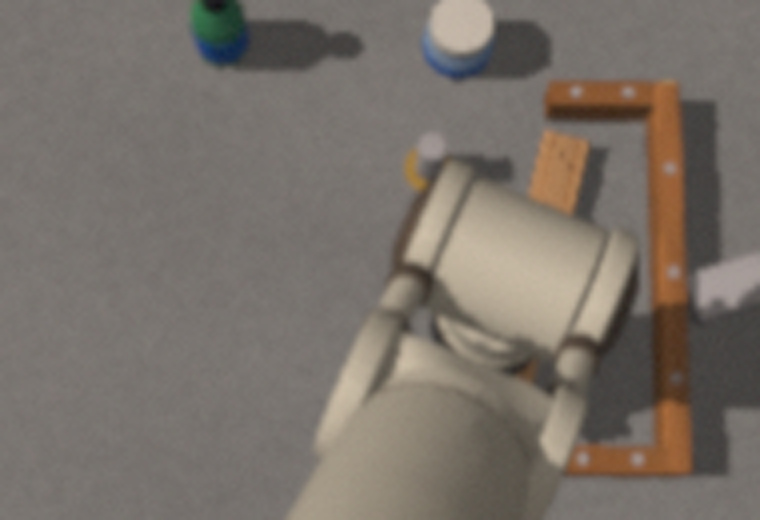

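```bash
python3 - <<'E'
from rig import viewer
from h import *
s=viewer.snapshot("top"); barfrom(s,(545,130),(589,138))
E
```

```text
a [0.0172 0.1139] ang 1.397 b [-0.021  -0.1028] w 0.03440963015430983
```

The bar is now nearly parallel, at about 1.37–1.40 rad. bar_a is near (0.017, 0.114), bar_b near (−0.02, −0.103), and it's centred in y. I'll lift, half-open the fingers as a two-point pusher, and come back behind the middle of the bar.

>>> drive_tool(moves=[[[-1.5, 0, 0.3], [0, 0, 0], 1], [[-1.5, -3, 0.3], [0, 0, 0], 1], [[-1.5, -6, 0.3], [0, 0, 0], 1], [[-1.5, -6, 0.3], [0, 0, 0], -0.2]])

```text
clock: 8.63
ee_pos: [0.4779, -0.0739, 0.0737]
ee_rot: [0.537, -0.535, 0.458, -0.464]
ft_force: [0.5, -0.9, 1.0]
finger_gap: 0.127
```

```bash
python3 - <<'E'
from rig import env
from h import *
go(env.get_obs(),[-.065,.006,.07],1.38)
E
```

```text
t 8.63 at bay [-0.0738 -0.0584  0.0737] zyaw 1.762 down [ 0.005 -1.     0.009] F [ 0.5 -0.9  1. ] gap 0.127 ->cm [2.09 0.43 6.15] turn y 0.382
```

>>> drive_tool(moves=[[[0.7, 0.2, 2], [0, 0.12, 0], -0.2], [[1.4, 0.4, 4], [0, 0.24, 0], -0.2], [[2.1, 0.4, 6.1], [0, 0.36, 0], -0.2], [[2.1, 0.4, 6.1], [0, 0.38, 0], -0.2], [[2.1, 0.4, 6.1], [0, 0.38, 0], -0.2]])

```text
clock: 9.05
ee_pos: [0.5377, -0.0843, 0.0641]
ee_rot: [0.439, -0.439, 0.554, -0.554]
ft_force: [-0.8, -0.4, 0.0]
finger_gap: 0.604
```

```bash
python3 - <<'E'
from rig import env, viewer
from h import *
s=viewer.snapshot("side");crop(s,190,120,190,140,4,"pics/s10.png")
s=viewer.snapshot("top");crop(s,170,100,190,130,4,"pics/c10.png")
go(env.get_obs(),[-.065,.006,.004],1.38)
E
```

```text
t 9.15 at bay [-0.0661  0.0004  0.0638] zyaw 1.383 down [-0.    -1.    -0.002] F [-0.8 -0.4 -0.2] gap 0.598 ->cm [0.01 5.97 0.58] turn y 0.003
```

View pics/s10.png

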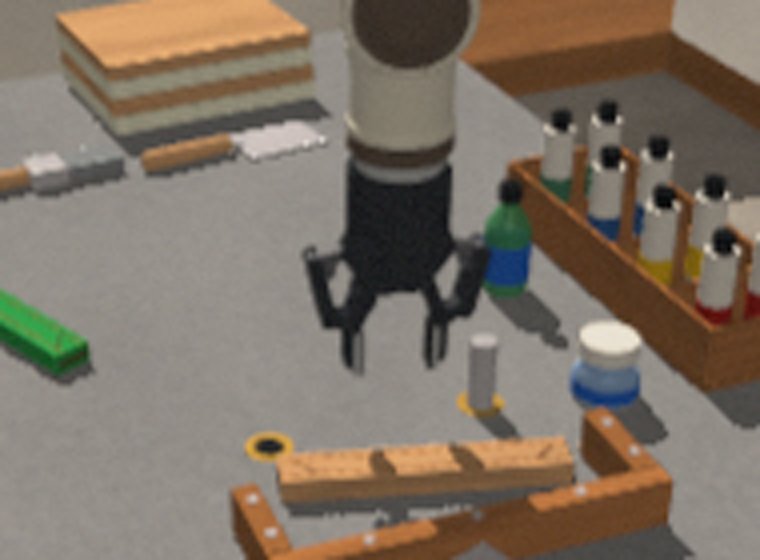

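View pics/c10.png

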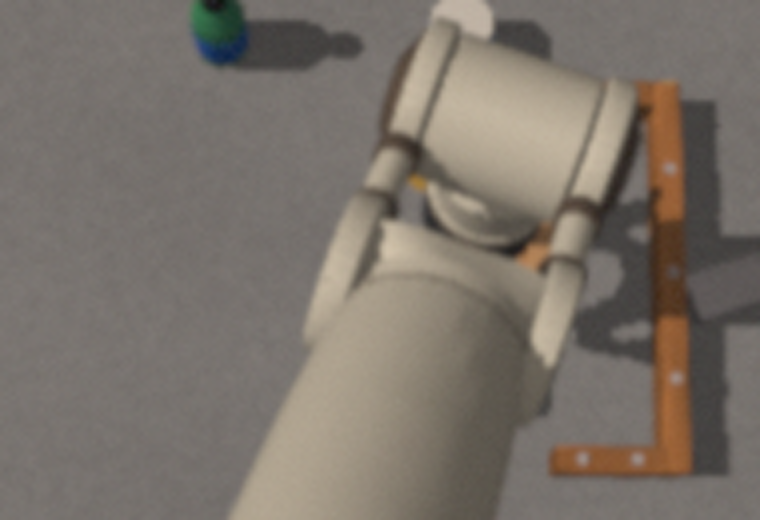

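Side view: the half-open fingertips are at (355, 370) and (435, 370), above and behind the bar. The right knuckle, around (475, 280), is level with the post, so I'll shift slightly away from it and towards the bar before going down.

```bash
python3 - <<'E'
from rig import env
from h import *
go(env.get_obs(),[-.054,-.006,.004],1.38)
E
```

```text
t 9.15 at bay [-0.0661  0.0004  0.0638] zyaw 1.383 down [-0.    -1.    -0.002] F [-0.8 -0.4 -0.2] gap 0.598 ->cm [ 1.31  5.98 -0.39] turn y 0.003
```

>>> drive_tool(moves=[[[1.3, 0, -0.4], [0, 0, 0], -0.2], [[1.3, 2.5, -0.4], [0, 0, 0], -0.2], [[1.3, 4.8, -0.4], [0, 0, 0], -0.2], [[1.3, 5.9, -0.4], [0, 0, 0], -0.2], [[1.3, 5.9, -0.4], [0, 0, 0], -0.2]])

```text
clock: 9.57
ee_pos: [0.527, -0.0948, 0.0024]
ee_rot: [0.438, -0.44, 0.556, -0.552]
ft_force: [0.2, -0.3, -0.7]
finger_gap: 0.601
```

```bash
python3 - <<'E'
from rig import env, viewer
from h import *
s=viewer.snapshot("side");crop(s,190,120,190,140,4,"pics/s11.png")
go(env.get_obs(),[.033,-.003,.004],1.571)
E
```

```text
t 9.62 at bay [-0.0544 -0.0069  0.0041] zyaw 1.382 down [-0.001 -1.    -0.004] F [ 1.  -0.4  0.2] gap 0.597 ->cm [ 8.51 -0.    2.03] turn y -0.189
```

View pics/s11.png

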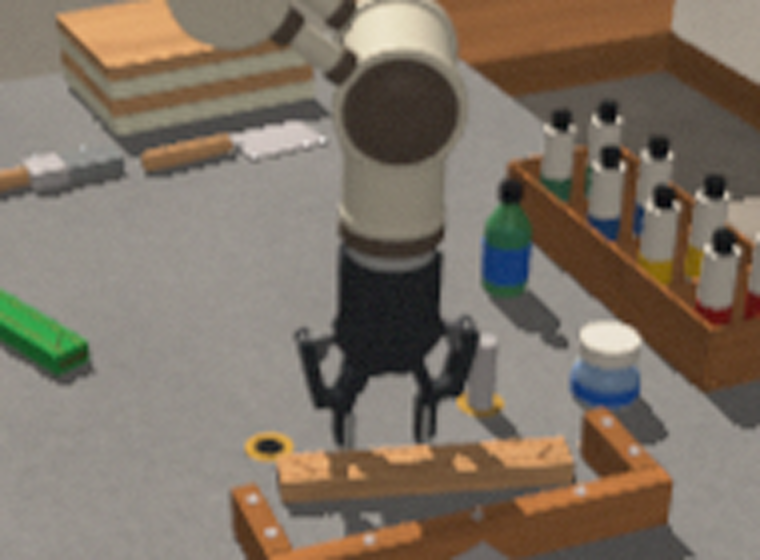

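The fingers are down behind the bar, tips at (345, 440) and (425, 440), and clear of the post. Now I'll push in while squaring up.

>>> drive_tool(moves=[[[1, 0, 0.2], [0, 0, 0], -0.2], [[2, 0, 0.4], [0, 0, 0], -0.2], [[2.8, 0, 0.55], [0, -0.03, 0], -0.2], [[3.6, 0, 0.7], [0, -0.08, 0], -0.2], [[4.4, 0, 0.85], [0, -0.13, 0], -0.2]])

```text
clock: 10.03
ee_pos: [0.5295, -0.1428, 0.0068]
ee_rot: [-0.475, 0.474, -0.523, 0.525]
ft_force: [0.0, 1.1, 0.3]
finger_gap: 0.603
```

```bash
python3 - <<'E'
from rig import env, viewer
from h import *
s=viewer.snapshot("side");crop(s,210,160,160,120,5,"pics/s12.png")
go(env.get_obs(),[.033,-.003,.004],1.571)
E
```

```text
t 10.08 at bay [-0.0056 -0.0037  0.007 ] zyaw 1.514 down [ 0.002 -1.     0.003] F [-0.2 -1.6  0.3] gap 0.6 ->cm [3.85 0.31 0.29] turn y -0.057
```

View pics/s12.png

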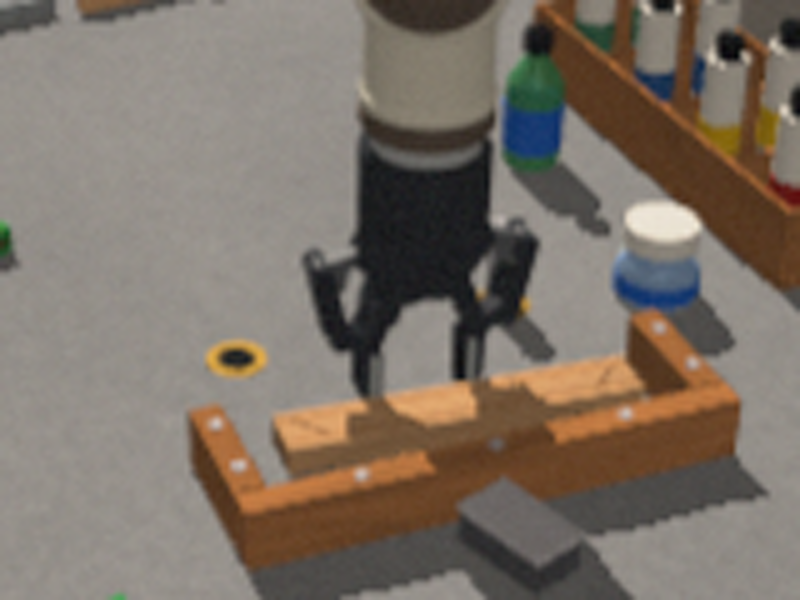

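The bar is between the cheeks and nearly parallel to the fence. It has a small gap to the right cheek and a larger one to the left. I'll push on home.

>>> drive_tool(moves=[[[0.8, 0.2, 0], [0, -0.02, 0], -0.2], [[1.6, 0.2, 0], [0, -0.04, 0], -0.2], [[2.4, 0.2, 0], [0, -0.057, 0], -0.2], [[3.0, 0.2, 0], [0, -0.057, 0], -0.2], [[3.4, 0.2, 0], [0, -0.057, 0], -0.2]])

```text
clock: 10.5
ee_pos: [0.5258, -0.1761, 0.0043]
ee_rot: [-0.489, 0.488, -0.511, 0.512]
ft_force: [0.3, 1.6, 0.5]
finger_gap: 0.6
```

```bash
python3 - <<'E'
from rig import env, viewer
from h import *
s=viewer.snapshot("side");crop(s,230,200,133,100,6,"pics/s13.png")
s=viewer.snapshot("top");crop(s,270,100,90,130,4,"pics/c13.png")
go(env.get_obs(),[.033,-.003,.004],1.571)
E
```

```text
t 10.6 at bay [ 0.0262 -0.0066  0.004 ] zyaw 1.566 down [ 0.001 -1.     0.001] F [ 0.5 -0.9 -0.6] gap 0.603 ->cm [ 0.68 -0.    0.36] turn y -0.005
```

View pics/s13.png

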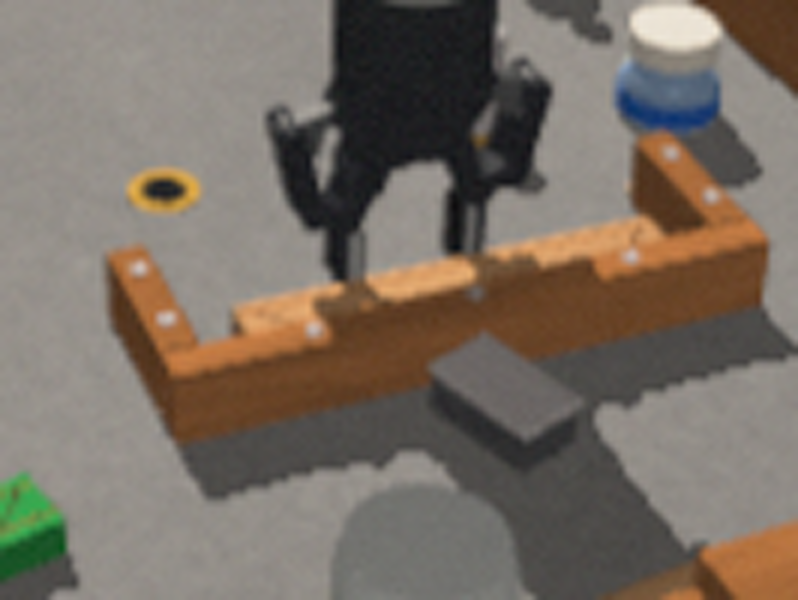

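View pics/c13.png

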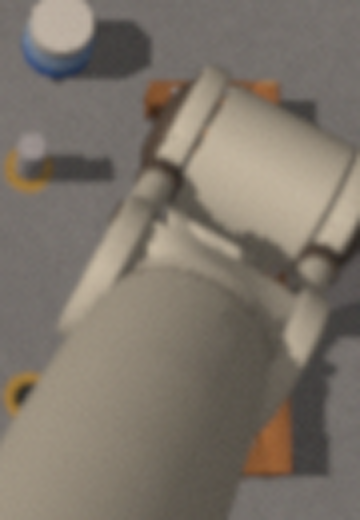

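The bar lies alongside the fence and parallel to it by eye, probably a few mm off. I'll press the last bit in small steps.

>>> drive_tool(moves=[[[0.2, 0, 0], [0, 0, 0], -0.2], [[0.4, 0, 0], [0, 0, 0], -0.2], [[0.6, 0, 0], [0, 0, 0], -0.2], [[0.7, 0, 0], [0, 0, 0], -0.2], [[0.7, 0, 0], [0, 0, 0], -0.2]])

```text
clock: 11.02
ee_pos: [0.5249, -0.1819, 0.0033]
ee_rot: [-0.489, 0.489, -0.511, 0.511]
ft_force: [0.7, 0.5, 0.2]
finger_gap: 0.598
```

>>> drive_tool(moves=[[[0.1, 0, 0], [0, 0, 0], -0.2], [[0.2, 0, 0], [0, 0, 0], -0.2], [[0.2, 0, 0], [0, 0, 0], -0.2]])

```text
clock: 11.27
ee_pos: [0.5246, -0.1836, 0.0032]
ee_rot: [0.489, -0.489, 0.511, -0.511]
ft_force: [-0.3, 1.2, 1.9]
finger_gap: 0.593
```

```bash
python3 - <<'E'
from rig import env, viewer
from h import *
go(env.get_obs(),[.033,-.003,.004],1.571)
E
```

```text
t 11.27 at bay [ 0.034  -0.0072  0.0032] zyaw 1.568 down [-0. -1. -0.] F [-0.3  1.2  1.9] gap 0.593 ->cm [-0.1  -0.08  0.42] turn y -0.003
```

>>> drive_tool(moves=[[[0.1, 0, 0], [0, 0, 0], -0.2], [[0.2, 0, 0], [0, 0, 0], -0.2], [[0.2, 0, 0], [0, 0, 0], -0.2]])

```text
clock: 11.52
ee_pos: [0.5245, -0.1838, 0.0032]
ee_rot: [0.49, -0.488, 0.512, -0.51]
ft_force: [0.3, 9.9, 4.2]
finger_gap: 0.603
```

>>> drive_tool(moves=[[[0.1, 0, 0], [0, 0, 0], -0.2], [[0.1, 0, 0], [0, 0, 0], -0.2]])

```text
clock: 11.68
ee_pos: [0.5245, -0.1838, 0.0032]
ee_rot: [0.49, -0.488, 0.512, -0.509]
ft_force: [0.9, 13.1, 5.7]
finger_gap: 0.6
```

>>> drive_tool(moves=[[[0.1, 0, 0], [0, 0, 0], -0.2], [[0.1, 0, 0], [0, 0, 0], -0.2]])

```text
clock: 11.85
ee_pos: [0.5245, -0.1838, 0.0032]
ee_rot: [0.49, -0.488, 0.513, -0.509]
ft_force: [2.1, 16.2, 6.9]
finger_gap: 0.599
```

The TCP has stopped and the force has risen to 16 N, so the bar is against the fence. I'll back straight off along the bench, then lift and look.

>>> drive_tool(moves=[[[-0.4, 0, 0], [0, 0, 0], -0.2], [[-1, 0, 0], [0, 0, 0], -0.2], [[-2, 0, 0], [0, 0, 0], -0.2], [[-3, 0, 0], [0, 0, 0], -0.2], [[-3.5, 0, 0], [0, 0, 0], -0.2]])

```text
clock: 12.27
ee_pos: [0.5258, -0.1514, 0.0031]
ee_rot: [0.489, -0.489, 0.511, -0.511]
ft_force: [-0.5, 0.2, -0.1]
finger_gap: 0.6
```

>>> drive_tool(moves=[[[0, -3, 0], [0, 0, 0], -0.2], [[0, -6, 0], [0, 0, 0], -0.2], [[0, -9, -1], [0, 0, 0], -0.2], [[-3, -12, -4], [0, 0, 0], -0.2], [[-6, -14, -8], [0, 0, 0], -0.2]])

```text
clock: 12.68
ee_pos: [0.4657, -0.1032, 0.1374]
ee_rot: [-0.489, 0.488, -0.509, 0.513]
ft_force: [1.1, 1.1, 1.6]
finger_gap: 0.597
```

>>> drive_tool(moves=[[[-4, 0, -2], [0, 0, 0], -0.2], [[-8, 0, -4], [0, 0, 0], -0.2], [[-12, 0, -6], [0, 0, 0], -0.2], [[-16, 0, -8], [0, 0, 0], -0.2], [[-20, 0, -9], [0, 0, 0], -0.2]])

```text
clock: 13.1
ee_pos: [0.384, 0.0915, 0.1342]
ee_rot: [-0.489, 0.489, -0.511, 0.511]
ft_force: [1.1, -0.1, -0.8]
finger_gap: 0.597
```

```bash
python3 - <<'E'
from rig import env, viewer
from h import *
s=viewer.snapshot("side");crop(s,230,200,133,100,6,"pics/s14.png")
s=viewer.snapshot("top");crop(s,260,110,110,120,5,"pics/c14.png");cv2.imwrite("pics/t14.png",s["frame"][:,:,::-1])
go(env.get_obs(),[.033,-.003,.004],1.571)
E
```

```text
t 13.2 at bay [-0.2387 -0.1598  0.1338] zyaw 1.576 down [-0.002 -1.    -0.001] F [-0.9 -0.1 -0. ] gap 0.598 ->cm [27.27 12.92 15.55] turn y 0.005
```

View pics/s14.png

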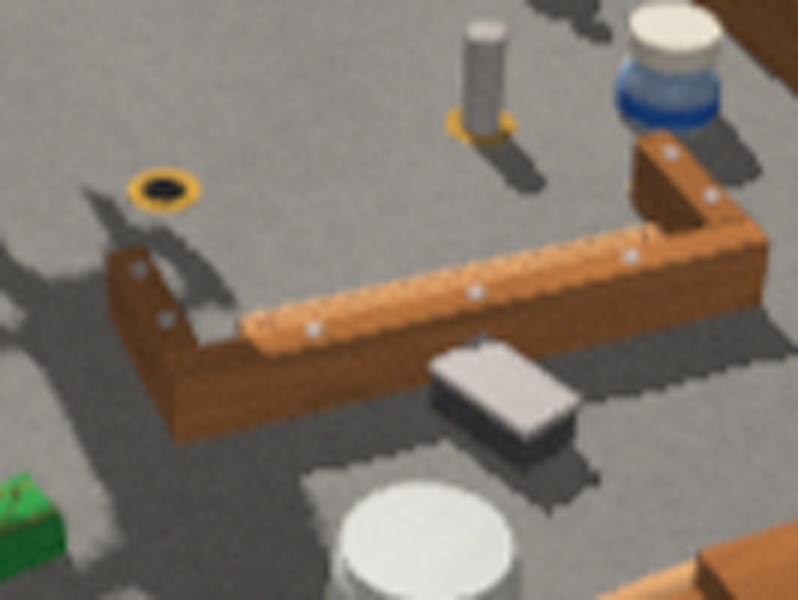

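View pics/c14.png

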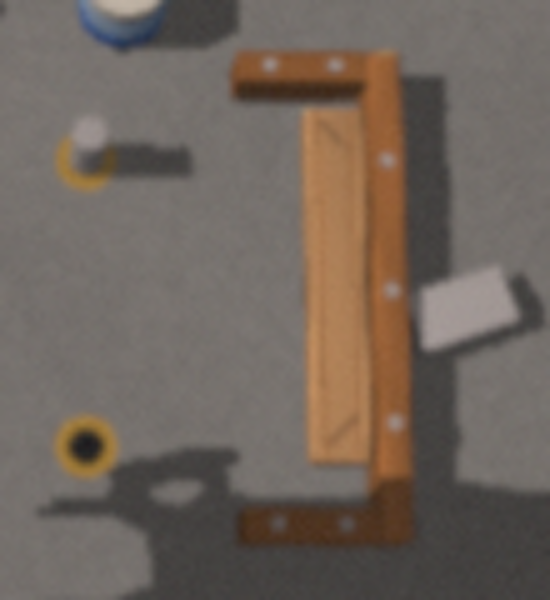

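View pics/t14.png

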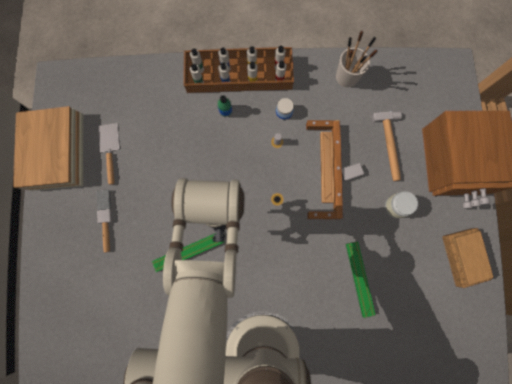

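The bar lies flat along the fence. Its near edge runs from crop (303, 110) to (310, 463), and no bystander looks moved. I'll check that edge numerically.

```bash
python3 - <<'E'
from rig import env, viewer
from h import *
s=viewer.snapshot("top")
f=lambda u,v,z: px2w(s,[(260+u/5-.4,110+v/5-.4)],z)[0]
n1,n2=f(303,110,.02),f(310,463,.02)
for n,p in [("near a",n1),("near b",n2),("fence out U",f(399,52,.04)),("fence out L",f(412,543,.04)),("mouthU",f(234,52,.04)),("mouthL",f(239,545,.04))]: print(n,np.round(bay(p),4))
E
```

```text
near a [0.0446 0.1192 0.02  ]
near b [ 0.0445 -0.1005  0.02  ]
fence out U [0.101  0.1506 0.04  ]
fence out L [ 0.1002 -0.1497  0.04  ]
mouthU [-0.0002  0.149   0.04  ]
mouthL [-0.0011 -0.1518  0.04  ]
```

The near edge is at x = 44.6 and 44.5 mm, against 44 mm when fully home. The bar is parallel and lies between the cheeks.

```bash
python3 -c "
from rig import env
print(env.close_job())"
```

```text
the job is handed in; nothing more can be done
None
```

I pushed the bar end-first into the bay past the post, swung its outer end round on the side away from the post, and pressed it home against the back fence. The job is handed in at about 13 s on the robot's clock; no verdict came back.

- **On the way:** with one end in the bay, I measured bar_a at x of about +0.049 m and bar_b at about −0.167 m in the bay frame. It was held there for well over 0.1 s.
- **Final position:** the bar's near edge measured x = 44.6 and 44.5 mm at its two ends (44 mm is fully home). It is parallel to the fence, between the cheeks, with its ends at about y = +0.119 and −0.101 m.
- **Contact with the fence:** the fingers stopped against it at about 16 N on the last push.
- **Flatness and bystanders:** by eye, the final pictures show the bar flat and none of the bystanders moved.
- **Checks:** none of them failed or disagreed. The camera calibration is only good to about 2 mm, so the millimetre figures carry that uncertainty.

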